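# Fetch the basket out of the deep well with the hooked picker

## Task

Take the hooked picker from its stand, reach down into the deep steel well, hook the small basket by its red wire handle and draw it out, then stand it upright, wholly on the round blue tile. Be gentle throughout: feel your way with the hook (its rod is pulled out to a different length each time), do not press hard or drop the basket, and touch the basket only with the picker. Finally hang the picker back in its stand and leave everything else alone.

Things in the scene. Friction and masses are not known exactly. Their poses are not given: they have to be found in the camera images.
- picker_grip (a point): Centre of the picker's orange handle, a block 30 mm along its x, 24 mm along its y, 50 mm high: pinch it across the 24 mm, from above. z up. Under the handle is a black round collar, 40 mm across, 6 mm thick, its underside 31 mm below this point; under that an upright tube, 10 mm across. Mass of the picker 0.15 kg
- tube_end (a point): Lower end of the picker's tube, 85 mm below the collar's underside. A 5 mm rod comes out of it and ends in a hook 11 mm high: a foot along the picker's +x, turned up at its tip 17 mm from the rod's axis (axis to centre line). The hook's underside is 30 to 60 mm below this point: the telescopic rod, stiff up to 80 N, is left at another, unmeasured length each time
- hang (a point): Where the picker hangs: top of the stand's steel fork, 180 mm above the table, mid-slot. The slot, 16 mm wide, is open to this point's -x (end 30 mm away) and closed 36 mm to +x; prongs 18 mm wide, 8 mm thick. Hung, the collar rests on the fork, handle centre 31 mm above this point; to take the picker, lift it some mm and draw it to -x. The stand is fixed
- basket_mid (a point): Centre of the basket's body, half-way up: a closed steel cylinder 48 mm across, 38 mm high, z up, mass 0.08 to 0.17 kg, its flat top 19 mm above this point. It starts on the well's floor between two sprung pads that bear on it with about 4 N each; drawing it up past them takes some 4 to 8 N more than its weight
- bail (a point): Middle of the bar of the basket's red wire handle, 36.5 mm above the basket's centre. Wire 5 mm thick, fixed, in the plane of this point's y and z: legs 14 mm to either side in y, 15 mm free height between the basket's top and the bar. Hook it with the foot along this point's +x or -x
- well: Deep square steel well, fixed, open at the top; origin at the centre of its underside on the table, z up, sides along x and y. Inside 74 x 74 mm, floor 7 mm and rim 140 mm above the table; outside 98 x 98 mm. Blue sprung pads stick out 13 mm from its +x and -x walls, 12 to 40 mm above the table, lower than the basket's top
- tile_top (a point): Centre of the top of a round blue tile, 150 mm across, 10 mm thick, fixed on the table: where the basket is to stand
- grey_bottle: Bystander: grey bottle with a red cap, 72 mm across, 190 mm tall, origin under its centre
- red_tub: Bystander: white tub with a red lid, 84 mm across, 100 mm tall, origin under its centre
- amber_bottle: Bystander: small amber bottle, 48 mm across, 95 mm tall, origin under its centre
- white_bottle: Bystander: white bottle with a black cap, 60 mm across, 140 mm tall, origin under its centre
- mortar: Bystander: white mortar bowl, 120 mm across, 70 mm tall, origin under its centre
- spoon: Bystander: steel spoon 180 mm long, lying on the paper towel before the robot, origin under its middle
Not all that is in view belongs to the job. Of the things that look like the part that bears tile_top, take the one that is farthest from the robot's base at the start. Leave any pink look-alike of the part that bears picker_grip alone.

How it is judged (in metres and radians):
On the way, in this order (a step that is already met when the one before it is completed fails the run):
1. the basket hangs on the picker, drawn up off the well's floor (z of basket_mid in the frame of well above 0.05 m and contact force between picker and basket above 0.3 N), for 0.1 s.
2. the basket is out of the well, hanging on the picker (z of basket_mid in the frame of well above 0.155 m and contact force between picker and basket above 0.3 N), for 0.1 s.
3. the basket stands on the tile (horizontal distance between basket_mid and tile_top below 0.051 m and contact force between basket and tile above 0.4 N), for 0.2 s.
At the end, for the whole second after the job is handed in: The basket stands upright (within 7 degrees), still, wholly on the tile (its centre within 51 mm of the tile's centre), free of the picker; the picker hangs still and upright by its collar in the fork of its stand (handle centre within 25 mm sideways of the hanging point and 25 to 37 mm above it) (horizontal distance between basket_mid and tile_top below 0.051 m and z of basket_mid in the frame of tile_top between 0.014 and 0.024 m and angle between each of basket_mid, picker_grip's own z axis and vertical below 0.12 rad and linear speed of basket below 0.02 m/s and contact force between picker and basket below 0.05 N and horizontal distance between picker_grip and hang below 0.025 m and z of picker_grip in the frame of hang between 0.025 and 0.037 m and linear speed of picker below 0.03 m/s); the robot touches nothing.
It fails at once if the picker presses or pulls on the basket or the well with more than 20 N (contact force between picker and basket above 20 N or contact force between picker and well above 20 N).
It fails at once if the basket is dropped or set down hard: over 20 N on the tile or 35 N on the well (contact force between basket and tile above 20 N or contact force between basket and well above 35 N).
It fails at once if the basket is dropped or put down elsewhere than on the tile (height (world z) of basket_mid below 0.06 m and horizontal distance between basket_mid and well above 0.07 m and horizontal distance between basket_mid and tile_top above 0.08 m).
It fails at once if the robot itself touches the basket (contact force between any of the fingers, the arm and basket above 0.3 N).
It fails at once if a bystander is shifted by more than 20 mm (distance of any of grey_bottle, red_tub, amber_bottle, white_bottle, mortar, spoon from where it was at the start of the episode above 0.02 m).
It also fails if it takes over 72 s, if anything falls off the work surface, if the arm or the gripper's body presses on something with over 40 N, if the wrist force passes 120 N, or if a joint passes its speed limit or range.

## Robot

A 6-joint arm with a two-finger parallel gripper is mounted at the origin on the work surface. World frame = base frame: x ahead of the robot, y to its left, z up, the work surface at z = 0. Lengths are in m, angles in degrees, forces in N, time in s.
With the tool pointing down it reaches from about 0.3 to 0.75 m from the base axis. Payload 8.5 kg.
Tool frame: the origin (TCP) lies midway between the tips of the shut fingers; the grasp point (between the pads) lies env.tcp_to_grasp behind it (env.tcp_to_grasp is the distance from the TCP to the grasp point, in m); z points along the fingers, y is the line along which they close (so a half turn about z gives the same grasp; the last joint's range is limited). The gripper opens to 85 mm and grips with 20 to 120 N. Pads are 22 mm wide; open, the fingers measure 114 mm over their backs; the gripper's body (76 mm by 85 mm) begins 54 mm behind the grasp point. The pads swing forward as they close: fully open they stand 13 mm farther back than shut.
Start: joints at [-88.711, 21.807, 74.336, -0, 83.858, -12.336], TCP at [0.13, -0.535, 0.231] pointing down, gripper open.
Joint ranges: [-178.18, 178.18], [-50.72, 133.34], [12.68, 142.11], [-81.47, 261.47], [9.98, 163.14], [-165.26, 165.26]. Speed limits (degrees/s): [136.94, 136.94, 180, 180, 180, 180].

## Interface

Orientations are given as a 3x3 rotation matrix whose columns are the frame's x, y, z axes.
In Python, from rig import observe, optics, job, env gives the robot as it stands. The module is installed in compiled form; this text tells all that it offers.
- The arm moves only by the shell command python3 -m jog 'ROWS' [FORCE]. ROWS is JSON, a list of rows, each a list of 7 numbers: the turn, a rotation vector about the tool's x, y, z in rad, then the shift along the tool's x, y, z in m, then the opening in per cent of the stroke, from 0 (shut) to 100 (fully open). A call has 1 to 10 rows; each row shifts and turns the commanded pose from where the row before left it, along the tool's axes as they then stand; what a row does not reach is not made up. A row lasts 1/8 s, in which the tool goes at most 62.5 mm and 10.7 degrees, less where a joint would pass 70% of its speed; a pose out of reach is approached as far as the arm can. A call is refused whole if a number of a shift passes 0.0625 or a number of a turn 0.188, either way. A call with a gripper value outside its range is refused whole. The fingers move at their own pace and stop on an object; FORCE is the grip in N (left out, the last holds). Time passes only in rows, so rows that do not move let the fingers close. It gives the time, the measured TCP pose, the force, the opening and the grip force at its end, in the units of the state.
- observe(): the state, without advancing time (a new reading comes with each control period).
- optics.get_image(name): name is "side" or "top" or "wrist"; returns a dict with "pixels" (384x512x3 uint8, red, green, blue), "mtx" (3x3 intrinsics, pixels), "rvec" (rotation vector, rad) and "tvec" (3), from world to camera coordinates, as OpenCV has them. Camera axes: x right, y down, z forward; pixel columns grow to the right and rows downward; lengths in m; the calibration is good to about 2 mm. A picture is of the moment at which its call begins. There is no depth.
- job.close_job(): hands the job in; it is judged then, once.
The state is a dict: "time_s": time; "q": joint angles; "qvel": joint speeds; "joint_efforts": joint torques, N m; "position": TCP position; "tool_rot": TCP orientation; "ft_force": force on the tool from outside, world axes, zero at the start; "wrist_torque": the same for the moment, N m; "grip_width": finger opening in m; "gripper_force": force on a finger pad.
Only numpy, scipy, OpenCV 4.12 (cv2) and the standard library are available. Lean on these libraries where they do the work, as an engineer would, in place of code of your own. Each camera call takes 0.05 s, during which the arm holds its last target. There are 200 camera calls.

## Working session

There is one attempt and no reset: what is moved stays moved. The work goes in short steps, Python scripts to look and compute and a shell command to move; the robot and the scene stay as the last step left them, time stands still between calls to the robot, and variables do not carry over. Pictures are saved under pics/ and viewed, at most 10 in all, crops included, and the job is handed in when it is done.

```bash
mkdir -p pics
cat > h.py <<'E'
import numpy as np, cv2
from rig import observe, optics, job, env
def cam(n):
    d=optics.get_image(n); return d
def ray(d,u,v):
    R=cv2.Rodrigues(np.array(d["rvec"],float))[0]; t=np.array(d["tvec"],float).ravel()
    c=-R.T@t; k=R.T@np.linalg.inv(d["mtx"])@np.array([u,v,1.]); return c,k/np.linalg.norm(k)
def onz(d,u,v,z):
    c,k=ray(d,u,v); return c+k*(z-c[2])/k[2]
def proj(d,p):
    return cv2.projectPoints(np.array([p],float),np.array(d["rvec"],float),np.array(d["tvec"],float),np.array(d["mtx"]),None)[0].ravel()
def tri(d1,p1,d2,p2):
    c1,k1=ray(d1,*p1);c2,k2=ray(d2,*p2)
    s=np.linalg.lstsq(np.c_[k1,-k2],c2-c1,rcond=None)[0]
    a=c1+k1*s[0];b=c2+k2*s[1];return (a+b)/2,np.linalg.norm(a-b)
def save(n,img): cv2.imwrite("pics/"+n,cv2.cvtColor(img,cv2.COLOR_RGB2BGR))
E
python3 - <<'E'
from h import *
import pickle
print(env.tcp_to_grasp)
for n in("top","side"):
    d=cam(n);pickle.dump(d,open(n+".pkl","wb"));save(n+".png",cv2.resize(d["pixels"],(800,600),interpolation=cv2.INTER_CUBIC));print(n,ray(d,256,192),ray(d,256,100)[1])
s=observe();print(s["time_s"],s["position"],s["tool_rot"],s["ft_force"],s["grip_width"])
E
```

```text
0.0187
top (array([ 0.45776656, -0.01262162,  1.09063571]), array([ 0.05424537,  0.02391558, -0.9982412 ])) [ 0.30584082  0.025015   -0.95175398]
side (array([ 0.29028053, -0.78438923,  1.18332538]), array([ 0.18161638,  0.60753915, -0.77324748])) [ 0.21626449  0.74673277 -0.62898318]
0.1 [ 0.12956091 -0.53425592  0.23077712] [[ 9.71855965e-01  2.35575855e-01 -7.72630258e-06]
 [ 2.35575664e-01 -9.71855135e-01  1.30504114e-03]
 [ 2.99927335e-04 -1.27013214e-03 -9.99999148e-01]] [ 0.88033753 -0.204128    0.6764199 ] 0.08523095987640353
```

View pics/top.png

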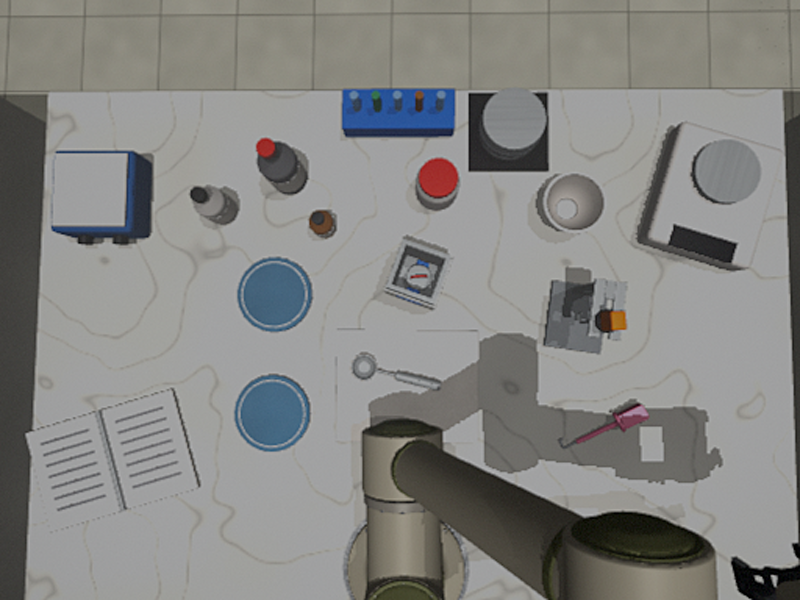

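View pics/side.png

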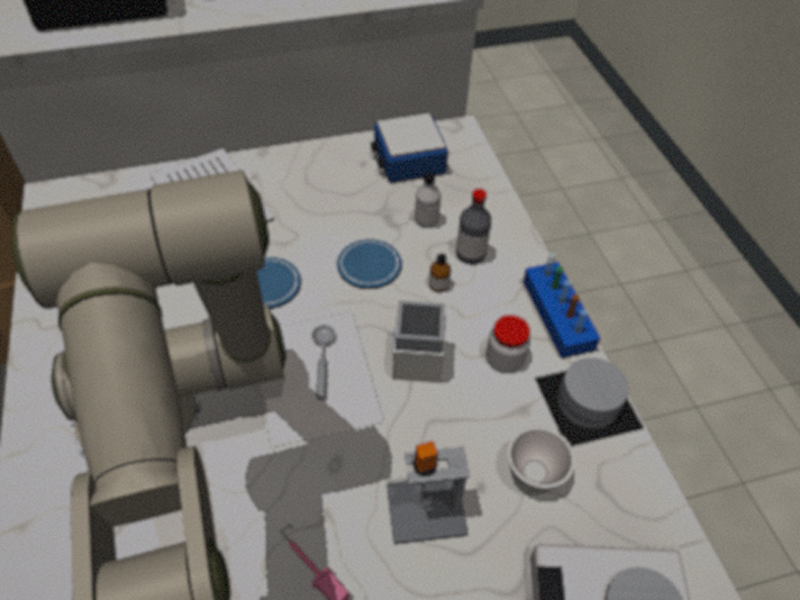

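The top view shows the orange handle at (613,320), the stand around (585,315), the well at (418,272) with the red bail at (420,272), and tiles at (275,294) (the far one) and (272,412). The pink decoy lies at (605,425).

Run:
```python
from h import *
import pickle
T=pickle.load(open("top.pkl","rb"));S=pickle.load(open("side.pkl","rb"))
def mask(d,lo,hi,box=None):
    h=cv2.cvtColor(d["pixels"],cv2.COLOR_RGB2HSV);m=cv2.inRange(h,lo,hi)
    if box: 
        q=np.zeros_like(m);x0,y0,x1,y1=box;q[y0:y1,x0:x1]=m[y0:y1,x0:x1];m=q
    return m
def blobs(m,mn=8):
    n,l,st,c=cv2.connectedComponentsWithStats(m);return [(c[i].round(1),st[i].tolist()) for i in range(1,n) if st[i][4]>=mn]
for n,d,b in(("T",T,(340,170,420,240)),("S",S,(240,270,310,320))):
    m=mask(d,(8,150,120),(22,255,255),b);print(n,"orange",blobs(m))
    c=max(cv2.findContours(m,0,2)[0],key=cv2.contourArea);print(cv2.minAreaRect(c),c.reshape(-1,2).tolist())
m=mask(T,(95,80,60),(115,255,255),(140,150,210,300));
for c in cv2.findContours(m,0,2)[0]:
    if len(c)>20: 
        e=cv2.fitEllipse(c);print("tile",e,onz(T,*e[0],.01))
m=mask(T,(0,120,80),(7,255,255),(250,160,290,190));print("bail",blobs(m,3)); 
ys,xs=np.nonzero(m);
a=np.hstack([cv2.resize(T["pixels"][140:240,240:300],(360,600),interpolation=2),cv2.resize(T["pixels"][165:235,340:410],(440,440),interpolation=2)[:440].copy() if 0 else np.vstack([cv2.resize(T["pixels"][165:240,340:410],(420,450),interpolation=2),np.zeros((150,420,3),np.uint8)])])
save("crop.png",a)
```

```text
T orange [(array([395.1, 204.8]), [391, 199, 10, 12, 105])]
((395.5, 204.5), (11.0, 9.0), 90.0) [[392, 199], [391, 200], [391, 210], [399, 210], [400, 209], [400, 208], [399, 207], [399, 200], [398, 199], [396, 199], [395, 200], [393, 200]]
S orange [(array([272.4, 288. ]), [267, 283, 12, 11, 95])]
((272.3490295410156, 287.9716796875), (8.378993034362793, 11.400925636291504), 74.05460357666016) [[275, 283], [274, 284], [271, 284], [270, 285], [268, 285], [267, 286], [267, 290], [268, 291], [268, 292], [269, 293], [270, 293], [271, 292], [273, 292], [274, 291], [277, 291], [278, 290], [278, 287], [277, 286], [277, 285], [276, 284], [276, 283]]
tile ((173.78799438476562, 264.08905029296875), (46.718936920166016, 47.84907150268555), 26.93851089477539) [0.29324399 0.26349376 0.01      ]
tile ((175.30947875976562, 188.18209838867188), (45.91610336303711, 46.53660202026367), 40.05732727050781) [0.52649618 0.2639538  0.01      ]
bail [(array([267.2, 176.4]), [263, 176, 10, 2, 13])]
```

View pics/crop.png

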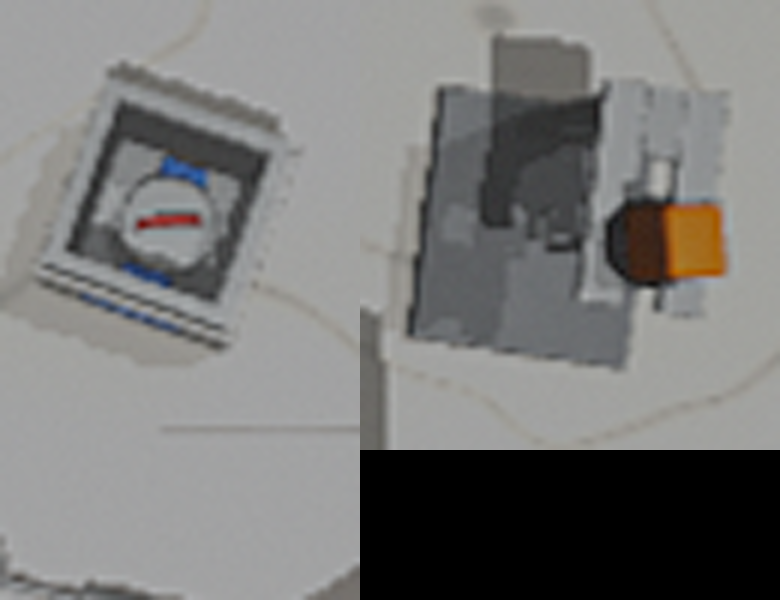

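The crop shows the well's inner rim corners at crop (122,100), (272,152), (220,300), (68,250), and the red bail bar from (135,222) to (200,218). The fork slot opens downward in the image (-x), and the handle top is at (667..724, 205..275).

Run:
```python
from h import *
import pickle
T=pickle.load(open("top.pkl","rb"));S=pickle.load(open("side.pkl","rb"))
L=lambda x,y,z:onz(T,240+x/6-.5,140+y/6-.5,z)
R=lambda x,y,z:onz(T,340+(x-360)/6-.5,165+y/6-.5,z)
ang=lambda a,b:np.degrees(np.arctan2(*(b-a)[[1,0]]))
c=[L(*p,.14) for p in((122,100),(272,152),(220,300),(68,250))]
print("well",np.mean(c,0),[np.linalg.norm(c[i]-c[i-1]).round(4) for i in range(4)],ang(c[3],c[0]),ang(c[2],c[1]),ang(c[1],c[0]),ang(c[2],c[3]))
a,b=L(135,222,.0625),L(200,218,.0625);print("bar",(a+b)/2,np.linalg.norm(a-b),ang(b,a)-90)
h=[R(*p,.236) for p in((667,205),(724,205),(725,276),(667,276))];print("handle",np.mean(h,0),[ang(h[3],h[0]),ang(h[2],h[1])],np.linalg.norm(h[0]-h[1]),np.linalg.norm(h[0]-h[3]))
print("fork",ang(R(705,315,.18),R(728,92,.18)),ang(R(583,300,.18),R(605,85,.18)),"base",ang(R(410,335,.01),R(440,90,.01)),ang(R(625,368,.01),R(410,335,.01))-90)
f=[R(*p,.18) for p in((605,83),(728,92),(705,315),(583,300))];print(np.array(f).round(4))
p,e=tri(T,(395.3,204.6),S,(272.4,288));print("tri",p,e)
from rig import observe
q=observe();print(q["position"])
```

```text
well [ 0.5617111  -0.02177068  0.14      ] [np.float64(0.0726), np.float64(0.0721), np.float64(0.0713), np.float64(0.0724)] -19.22251345459246 -18.982845409541042 71.04151554130758 72.14342700577059
bar [ 0.56049471 -0.02114578  0.0625    ] 0.031885794363710245 3.8964495862117587
handle [ 0.47636273 -0.32846451  0.236     ] [np.float64(-0.7610796570957651), np.float64(-0.05085988279008596)] 0.022680466526366107 0.02850790198974841
fork -6.647583378308567 -6.422681391205639 base -7.306243085105996 -8.229330597535025
[[ 0.545  -0.3115  0.18  ]
 [ 0.5414 -0.3638  0.18  ]
 [ 0.4458 -0.3526  0.18  ]
 [ 0.4517 -0.3011  0.18  ]]
tri [ 0.47547405 -0.32937777  0.23191848] 0.001882265229523626
[ 0.12956091 -0.53425592  0.23077712]
```

```bash
python3 -m jog '[[0,0,0,0.02,-0.006,-0.05,100],[0,0,0,0.052,-0.016,-0.03,100],[0,0,0,0.052,-0.016,0,100],[0,0,0,0.052,-0.016,0,100],[0,0,0,0.052,-0.016,0,100],[0,0,0,0.052,-0.016,0,100],[0,0,0,0.052,-0.016,0,100],[0,0,0,0.052,-0.016,0,100],[0,0,0.180,0,0,0,100],[0,0,0.18,0,0,0,100]]' 30
python3 - <<'E'
from h import *
d=cam("wrist");save("w1.png",d["pixels"]);import pickle;pickle.dump(d,open("w1.pkl","wb"))
s=observe();print(s["position"],s["tool_rot"],s["q"],s["qvel"])
print(proj(d,(.476,-.329,.236)))
E
```

```text
time_s: 1.35
position: [0.4755, -0.3287, 0.3107]
tool_rot: [[0.992, -0.126, -0.001], [-0.126, -0.992, 0.001], [-0.001, -0.001, -1.0]]
ft_force: [0.8, -0.2, 0.8]
grip_width: 0.0851
gripper_force: 0.0
[ 0.47522012 -0.32894327  0.31075496] [[ 9.90986635e-01 -1.33958113e-01 -8.44694907e-04]
 [-1.33957428e-01 -9.90986747e-01  8.21579431e-04]
 [-9.47138689e-04 -7.01021078e-04 -9.99999306e-01]] [-4.64195349e+01  2.24661771e+01  6.03276715e+01 -2.62975346e-03
  9.72736153e+01  5.12784935e+01] [-6.67105686e-01 -2.34684904e-01  3.76624426e-02 -2.07459461e-03
 -7.28294396e-02 -1.69504479e+01]
[254.43024828 202.08568811]
```

View pics/w1.png

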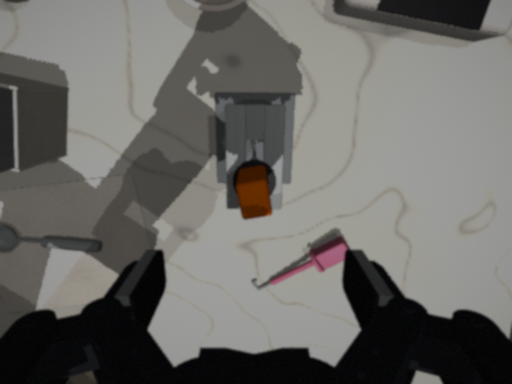

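The wrist view shows the fork square to the tool around (255,150). The orange handle at (253,191) is turned slightly relative to the fork.

Run:
```python
from h import *
import pickle
d=pickle.load(open("w1.pkl","rb"));s=observe()
h=cv2.cvtColor(d["pixels"],cv2.COLOR_RGB2HSV);m=cv2.inRange(h,(5,150,60),(22,255,255));m[:140]=0;m[240:]=0
v=h[...,2][m>0];print(np.percentile(v,[5,25,50,75,95]))
for th in (0,110,):
    m2=m.copy(); m2[h[...,2]<th]=0
    c=max(cv2.findContours(m2,0,2)[0],key=cv2.contourArea)
    a=cv2.approxPolyDP(c,3,True).reshape(-1,2);print(th,a.tolist())
    b=cv2.boxPoints(cv2.minAreaRect(c));P=np.array([onz(d,*p,.236) for p in b]);print(P.round(4).tolist(),P.mean(0),[np.degrees(np.arctan2(*(P[i]-P[i-1])[[1,0]])).round(1) for i in range(4)])
print(s["position"],ray(d,256,192))
# fork
for p in((218,97),(293,97),(281,208),(228,208)):print(onz(d,*p,.18).round(4))
save("w1c.png",cv2.resize(d["pixels"][80:230,190:320],(520,600),interpolation=2))
```

```text
[ 68.  75.  95. 100. 101.]
0 [[264, 178], [237, 184], [244, 217], [270, 213]]
[[0.4936, -0.3167, 0.236], [0.4954, -0.3396, 0.236], [0.4654, -0.3418, 0.236], [0.4633, -0.318, 0.236]] [ 0.47940404 -0.3290428   0.236     ] [np.float64(2.5), np.float64(-85.6), np.float64(-175.7), np.float64(94.9)]
110 [[270, 212], [267, 214]]
[[0.466, -0.3371, 0.236], [0.4666, -0.3397, 0.236], [0.4653, -0.3399, 0.236], [0.4648, -0.3373, 0.236]] [ 0.46568756 -0.33848976  0.236     ] [np.float64(10.6), np.float64(-77.4), np.float64(-169.2), np.float64(102.6)]
[ 0.47522012 -0.32894327  0.31075496] (array([ 0.55456611, -0.33884443,  0.45234163]), array([-0.31101595,  0.03376312, -0.94980479]))
[ 0.5533 -0.3079  0.18  ]
[ 0.5453 -0.3707  0.18  ]
[ 0.4466 -0.3506  0.18  ]
[ 0.4529 -0.3009  0.18  ]
```

View pics/w1c.png

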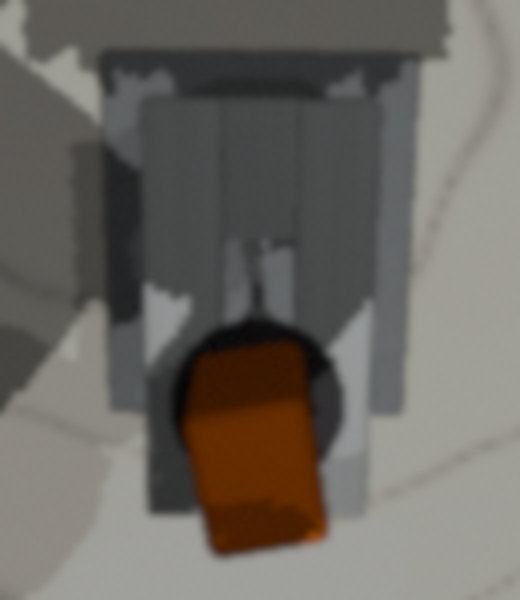

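```bash
python3 -m jog '[[0,0,-0.16,0.001,0,0.01,100],[0,0,0,0,0,0.04,100],[0,0,0,0,0,0.04,100],[0,0,0,0,0,0.028,100],[0,0,0,0,0,0,100],[0,0,0,0,0,0,0],[0,0,0,0,0,0,0],[0,0,0,0,0,0,0],[0,0,0,0,0,0,0],[0,0,0,0,0,0,0]]' 50
```

```text
time_s: 2.65
position: [0.4761, -0.3296, 0.194]
tool_rot: [[0.999, 0.038, 0.001], [0.038, -0.999, -0.001], [0.001, 0.001, -1.0]]
ft_force: [-0.9, 2.4, 5.7]
grip_width: 0.0235
gripper_force: 49.6
```

```bash
python3 -m jog '[[0,0,0,0,0,-0.004,0],[0,0,0,0,0,-0.004,0],[0,0,0,0,0,0,0],[0,0,0,-0.015,-0.0024,0,0],[0,0,0,-0.015,-0.0024,0,0],[0,0,0,-0.02,-0.0032,0,0],[0,0,0,-0.025,-0.004,0,0],[0,0,0,0,0,0,0],[0,0,0,0,0,0,0]]' 50
python3 - <<'E'
from h import *
import pickle
for n in("side","wrist"):
    d=cam(n);pickle.dump(d,open(n+"2.pkl","wb"))
    if n=="side":
        p=proj(d,(.401,-.32,.11));print(p);x,y=map(int,p);save("s2.png",cv2.resize(d["pixels"][y-60:y+60,x-60:x+60],(600,600),interpolation=2));print(x-60,y-60)
s=observe();print(s["position"],s["ft_force"],s["wrist_torque"],s["tool_rot"])
E
```

```text
time_s: 3.78
position: [0.4009, -0.3205, 0.2014]
tool_rot: [[0.999, 0.038, 0.0], [0.038, -0.999, -0.0], [0.0, 0.0, -1.0]]
ft_force: [0.2, -0.7, -0.3]
grip_width: 0.0236
gripper_force: 49.1
[241.47103409 313.47609176]
181 253
[ 0.40108796 -0.32042901  0.20122395] [-0.7156533  -0.02133916 -1.45417802] [-0.00369756  0.0008136  -0.02713141] [[ 9.99269157e-01  3.82248051e-02  1.29009718e-04]
 [ 3.82248059e-02 -9.99269165e-01 -3.95120431e-06]
 [ 1.28764399e-04  8.87968804e-06 -9.99999992e-01]]
```

View pics/s2.png

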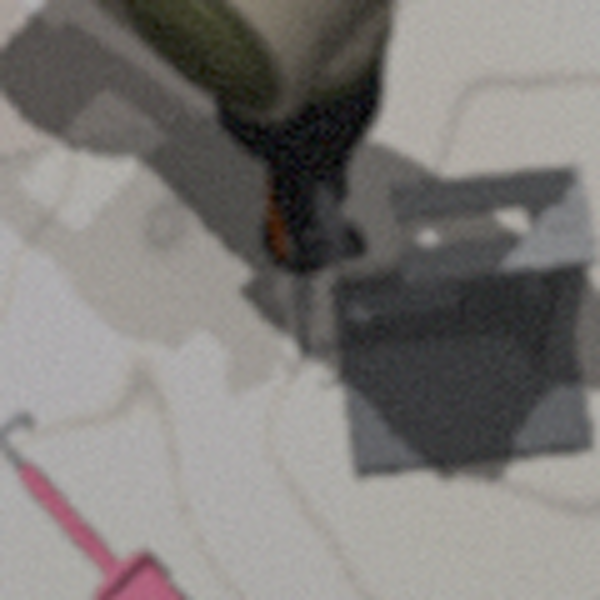

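The side crop shows the picker held in the gripper. The tube runs from (290,265) down to about (305,355), with a hint of the hook foot near (330,370).

Run:
```python
from h import *
import pickle
d=pickle.load(open("side2.pkl","rb"))
for z in(.187,.102,.082,.072,.062,.052,.042):
    print(z,[((proj(d,(.401+o,-.3205,z))-[181,253])*5+2.5).round() for o in(0,.017)])
w=pickle.load(open("wrist2.pkl","rb"))
for z in(.102,.072,.042):
    print(z,[proj(w,(.401+o,-.3205,z)).round() for o in(0,.017)])
g=cv2.cvtColor(d["pixels"],cv2.COLOR_RGB2GRAY)[318:333,236:252];print(g)
```

```text
0.187 [array([304., 239.]), array([338., 231.])]
0.102 [array([305., 312.]), array([337., 304.])]
0.082 [array([305., 328.]), array([337., 321.])]
0.072 [array([305., 336.]), array([337., 328.])]
0.062 [array([306., 344.]), array([337., 336.])]
0.052 [array([306., 351.]), array([337., 344.])]
0.042 [array([306., 359.]), array([336., 351.])]
0.102 [array([254., 193.]), array([255., 173.])]
0.072 [array([254., 182.]), array([255., 164.])]
0.042 [array([254., 174.]), array([255., 157.])]
[[100  90  92  95  82  72  79  94 101 104 102  87  67  55  50  50]
 [128 116 108 101  84  78  81  98 102 104  95  87  72  57  46  40]
 [145 140 137 120  92  74  76  97  95  94  99  85  69  55  52  41]
 [156 158 158 142 108  75  77  91  94  84  84  80  66  50  48  46]
 [153 161 168 158 130  85  70  84  87  83  79  76  67  52  48  48]
 [152 158 166 163 142 104  85  94  87  88  83  88  76  66  53  57]
 [152 153 158 159 148 121 114 113 107  98  94  96  84  66  56  58]
 [159 159 152 152 146 138 142 139 132 125 113  97  88  67  54  58]
 [166 159 151 148 147 155 156 160 160 151 128 114  96  67  56  57]
 [167 165 157 148 150 161 166 172 169 161 149 130 106  69  55  59]
 [164 170 161 157 159 171 171 171 167 160 155 138 108  76  68  57]
 [173 168 159 161 169 171 171 170 162 152 151 134 118  98  77  65]
 [165 167 166 171 172 169 173 171 165 155 149 152 147 127  99  80]
 [163 166 166 170 172 169 173 170 168 167 167 169 164 142 110  96]
 [168 164 163 171 171 174 174 168 172 168 173 173 167 153 121  99]]
```

```bash
python3 -m jog '[[0,0,0,0,0,-0.045,0],[0,0,0,0,0,-0.045,0],[0,0,0,0.0207,-0.0418,-0.044,0],[0,0,0,0.0207,-0.0418,0,0],[0,0,0,0.0207,-0.0418,0,0],[0,0,0,0.0207,-0.0418,0,0],[0,0,0,0.0207,-0.0418,0,0],[0,0,0,0.0207,-0.0418,0,0],[0,0,-0.03,0.0207,-0.0418,0,0],[0,0,0,0,0,0,0]]' 70
python3 -m jog '[[0,0,0,0,0,0,0],[0,0,0,0,0,0,0]]'
python3 - <<'E'
from h import *
import pickle
s=observe();print(s["position"],s["ft_force"],s["tool_rot"])
d=cam("wrist");pickle.dump(d,open("w3.pkl","wb"));t=cam("top");pickle.dump(t,open("t3.pkl","wb"))
a,b=proj(d,(.5605,-.0211,.0625)),proj(d,(*s["position"][:2],s["position"][2]-.154));print(a,b)
save("w3.png",np.hstack([cv2.resize(d["pixels"][100:300,160:360],(600,600),interpolation=2)]))
c=proj(t,(.5605,-.0211,.0625)).astype(int);print(c)
E
```

```text
time_s: 5.12
position: [0.5348, -0.0208, 0.3338]
tool_rot: [[0.997, 0.073, -0.0], [0.073, -0.997, 0.001], [-0.0, -0.001, -1.0]]
ft_force: [-0.7, -0.5, -1.6]
grip_width: 0.0231
gripper_force: 71.8
time_s: 5.38
position: [0.5337, -0.0244, 0.3342]
tool_rot: [[0.998, 0.066, -0.0], [0.066, -0.998, -0.0], [-0.0, 0.0, -1.0]]
ft_force: [0.3, 0.5, -1.4]
grip_width: 0.0233
gripper_force: 71.8
[ 0.53366144 -0.0244031   0.33421767] [ 0.25836665  0.53977649 -1.41025414] [[ 9.97796944e-01  6.63419460e-02 -6.92365921e-05]
 [ 6.63419363e-02 -9.97796938e-01 -1.34017409e-04]
 [-7.79750353e-05  1.29128871e-04 -9.99999989e-01]]
[252.82487731 132.58489419] [254.00962492 175.30672077]
[267 176]
```

View pics/w3.png

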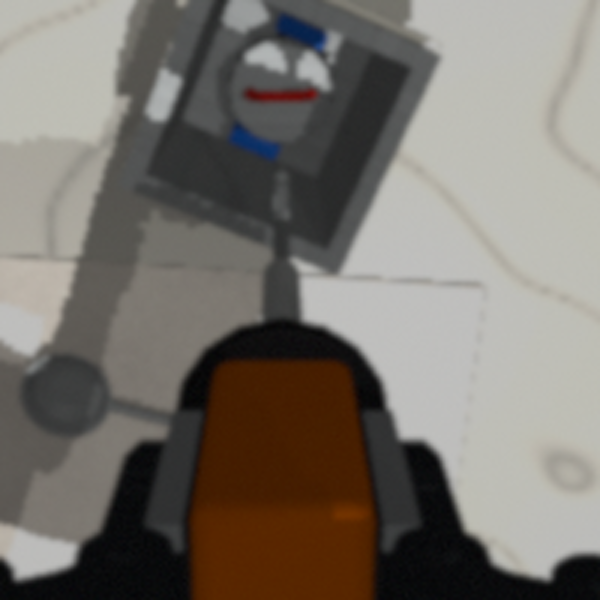

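The wrist crop shows the bail bar centred at (281,96), square to the tool, and the rod coming down at (281,230) with the foot pointing straight at the bar, tip at (281,175). Aim is good, so I'll go down.

```bash
cat > chk.py <<'E'
import sys
from rig import observe
s=observe();f=s["ft_force"];p=s["position"];print("CHK",p.round(4),f.round(2),flush=True)
sys.exit(int(f[2]>-0.4 or abs(f[0])>2.5 or abs(f[1])>2.5))
E
python3 -m jog '[[0,0,0,0,0,0.03,0],[0,0,0,0,0,0.03,0],[0,0,0,0,0,0.03,0],[0,0,0,0,0,0.01,0],[0,0,0,0,0,0.01,0],[0,0,0,0,0,0.005,0],[0,0,0,0,0,0,0],[0,0,0,0,0,0,0]]' >/dev/null; python3 chk.py &&
python3 -m jog '[[0,0,0,0,0,0.002,0],[0,0,0,0,0,0,0]]' >/dev/null && python3 chk.py &&
python3 -m jog '[[0,0,0,0,0,0.002,0],[0,0,0,0,0,0,0]]' >/dev/null && python3 chk.py
```

```text
CHK [ 0.5341 -0.0236  0.2198] [ 0.41  0.61 -1.28]
CHK [ 0.5338 -0.0235  0.2172] [ 1.09  0.31 -0.82]
CHK [ 0.5338 -0.0235  0.215 ] [-0.2  -0.36 -1.55]
```

```bash
python3 -m jog '[[0,0,0,0,0,0.002,0],[0,0,0,0,0,0.002,0],[0,0,0,0,0,0,0]]' >/dev/null && python3 chk.py &&
python3 -m jog '[[0,0,0,0,0,0.0015,0],[0,0,0,0,0,0,0]]' >/dev/null && python3 chk.py &&
python3 -m jog '[[0,0,0,0,0,0.0015,0],[0,0,0,0,0,0,0]]' >/dev/null && python3 chk.py &&
python3 -m jog '[[0,0,0,0,0,0.0015,0],[0,0,0,0,0,0,0]]' >/dev/null && python3 chk.py &&
python3 -m jog '[[0,0,0,0,0,0.0015,0],[0,0,0,0,0,0,0]]' >/dev/null && python3 chk.py &&
python3 -m jog '[[0,0,0,0,0,0.0015,0],[0,0,0,0,0,0,0]]' >/dev/null && python3 chk.py &&
python3 -m jog '[[0,0,0,0,0,0.0015,0],[0,0,0,0,0,0,0]]' >/dev/null && python3 chk.py &&
python3 -m jog '[[0,0,0,0,0,0.001,0],[0,0,0,0,0,0,0]]' >/dev/null && python3 chk.py &&
python3 -m jog '[[0,0,0,0,0,0.001,0],[0,0,0,0,0,0,0]]' >/dev/null && python3 chk.py
```

```text
CHK [ 0.5337 -0.0235  0.211 ] [-0.21  0.56 -1.95]
CHK [ 0.5337 -0.0235  0.2096] [-0.04  0.26 -1.09]
CHK [ 0.5337 -0.0236  0.2081] [ 0.53  1.39 -1.61]
CHK [ 0.5338 -0.0235  0.2066] [ 0.14  0.52 -2.4 ]
CHK [ 0.5338 -0.0235  0.2051] [-0.19  1.04 -1.31]
CHK [ 0.5337 -0.0235  0.2036] [-0.02 -0.45 -1.21]
CHK [ 0.5339 -0.0236  0.2024] [-0.37  0.21  0.55]
```

```bash
python3 -m jog '[[0,0,0,0,0,0,0]]' >/dev/null; python3 chk.py ;python3 -m jog '[[0,0,0,0,0,0.0005,0],[0,0,0,0,0,0,0]]' >/dev/null; python3 chk.py
```

```text
CHK [ 0.5339 -0.0236  0.2024] [ 0.18 -0.58  0.87]
CHK [ 0.5339 -0.0236  0.2023] [-0.67  0.41  5.  ]
```

```bash
python3 -m jog '[[0,0,0,0,0,-0.0027,0],[0,0,0,0,0,0,0],[0,0,0,0,0,0,0]]' >/dev/null; python3 chk.py &&
python3 -m jog '[[0,0,0,0.003,0,0,0],[0,0,0,0.003,0,0,0],[0,0,0,0,0,0,0]]' >/dev/null && python3 chk.py &&
python3 -m jog '[[0,0,0,0.002,0,0,0],[0,0,0,0.002,0,0,0],[0,0,0,0,0,0,0]]' >/dev/null && python3 chk.py &&
python3 -m jog '[[0,0,0,0.002,0,0,0],[0,0,0,0.002,0,0,0],[0,0,0,0,0,0,0]]' >/dev/null && python3 chk.py &&
python3 -m jog '[[0,0,0,0.002,0,0,0],[0,0,0,0.002,0,0,0],[0,0,0,0,0,0,0]]' >/dev/null && python3 chk.py
```

```text
CHK [ 0.5337 -0.0235  0.2041] [-0.1  -0.45 -1.09]
CHK [ 0.54   -0.0232  0.2043] [ 0.68  0.76 -1.36]
CHK [ 0.5439 -0.0228  0.2044] [ 0.06 -0.47 -1.12]
CHK [ 0.5479 -0.0226  0.2044] [-1.63  0.12 -2.04]
CHK [ 0.5519 -0.0223  0.2044] [-0.77  1.71 -1.19]
```

```bash
cat > c2.py <<'E'
import sys
from rig import observe
s=observe();f=s["ft_force"];print("C2",s["position"].round(4),f.round(2),s["wrist_torque"].round(3),flush=True)
sys.exit(int(f[2]<float(sys.argv[1]) or abs(f[0])>4 or abs(f[1])>4))
E
python3 -m jog '[[0,0,0,0,0,-0.002,0],[0,0,0,0,0,-0.001,0],[0,0,0,0,0,0,0]]' >/dev/null; python3 c2.py -3 &&
python3 -m jog '[[0,0,0,0,0,-0.001,0],[0,0,0,0,0,-0.001,0],[0,0,0,0,0,0,0]]' >/dev/null; python3 c2.py -3 &&
python3 -m jog '[[0,0,0,0,0,-0.001,0],[0,0,0,0,0,0,0]]' >/dev/null; python3 c2.py -3 &&
python3 -m jog '[[0,0,0,0,0,-0.001,0],[0,0,0,0,0,0,0]]' >/dev/null; python3 c2.py -3 &&
python3 -m jog '[[0,0,0,0,0,-0.001,0],[0,0,0,0,0,0,0]]' >/dev/null; python3 c2.py -3 &&
python3 -m jog '[[0,0,0,0,0,-0.001,0],[0,0,0,0,0,0,0]]' >/dev/null; python3 c2.py -3
```

```text
C2 [ 0.5518 -0.0223  0.2076] [-0.64 -0.13 -1.93] [0.024 0.026 0.042]
C2 [ 0.5518 -0.0223  0.2095] [ 0.02  0.69 -1.27] [ 0.012 -0.037 -0.023]
C2 [ 0.5518 -0.0223  0.2105] [-0.66 -0.13 -1.48] [-0.035 -0.018  0.046]
C2 [ 0.5518 -0.0223  0.2115] [-0.48  0.34 -1.27] [-0.029  0.048 -0.013]
C2 [ 0.5518 -0.0223  0.2125] [ 0.03 -0.33 -1.14] [ 0.022 -0.02   0.016]
C2 [ 0.5516 -0.0223  0.213 ] [ 0.13 -0.75 -4.79] [ 0.011 -0.06   0.022]
```

```bash
python3 -m jog '[[0,0,0,0,0,-0.0007,0],[0,0,0,0,0,0,0]]' >/dev/null; python3 c2.py -14 &&
python3 -m jog '[[0,0,0,0,0,-0.0007,0],[0,0,0,0,0,0,0]]' >/dev/null; python3 c2.py -14 &&
python3 -m jog '[[0,0,0,0,0,-0.001,0],[0,0,0,0,0,0,0]]' >/dev/null; python3 c2.py -14 &&
python3 -m jog '[[0,0,0,0,0,-0.002,0],[0,0,0,0,0,0,0]]' >/dev/null; python3 c2.py -14 &&
python3 -m jog '[[0,0,0,0,0,-0.002,0],[0,0,0,0,0,-0.002,0],[0,0,0,0,0,0,0]]' >/dev/null; python3 c2.py -14
```

```text
C2 [ 0.5515 -0.0223  0.2136] [ 0.78  0.02 -8.5 ] [ 0.002 -0.123  0.057]
C2 [ 0.5516 -0.0223  0.2147] [ 0.67 -0.14 -8.  ] [-0.036 -0.053  0.026]
C2 [ 0.5517 -0.0223  0.2159] [-0.01  0.42 -7.81] [-0.013  0.119 -0.053]
C2 [ 0.5518 -0.0223  0.2181] [ 0.9  -0.25 -6.8 ] [-0.003  0.074  0.038]
C2 [ 0.5518 -0.0223  0.2221] [ 0.04  0.32 -5.51] [0.046 0.147 0.022]
```

```bash
python3 -m jog '[[0,0,0,0,0,-0.002,0],[0,0,0,0,0,-0.002,0],[0,0,0,0,0,-0.002,0],[0,0,0,0,0,-0.002,0],[0,0,0,0,0,0,0]]' >/dev/null; python3 c2.py -14 &&
python3 -m jog '[[0,0,0,0,0,-0.002,0],[0,0,0,0,0,-0.002,0],[0,0,0,0,0,-0.002,0],[0,0,0,0,0,-0.002,0],[0,0,0,0,0,0,0]]' >/dev/null; python3 c2.py -14 &&
python3 -m jog '[[0,0,0,0,0,-0.002,0],[0,0,0,0,0,-0.002,0],[0,0,0,0,0,-0.002,0],[0,0,0,0,0,-0.002,0],[0,0,0,0,0,0,0]]' >/dev/null; python3 c2.py -14 &&
python3 -m jog '[[0,0,0,0,0,-0.003,0],[0,0,0,0,0,-0.003,0],[0,0,0,0,0,-0.003,0],[0,0,0,0,0,-0.003,0],[0,0,0,0,0,0,0]]' >/dev/null; python3 c2.py -14 &&
python3 -m jog '[[0,0,0,0,0,-0.006,0],[0,0,0,0,0,-0.006,0],[0,0,0,0,0,-0.006,0],[0,0,0,0,0,-0.006,0],[0,0,0,0,0,0,0]]' >/dev/null; python3 c2.py -14
```

```text
C2 [ 0.5518 -0.0223  0.2301] [-0.68 -0.34 -5.86] [-0.008  0.111 -0.051]
C2 [ 0.5518 -0.0224  0.2381] [-0.17 -0.17 -6.6 ] [ 0.014  0.123 -0.007]
C2 [ 0.5522 -0.0225  0.2467] [ 0.12 -1.12 -3.02] [-0.068 -0.06  -0.053]
C2 [ 0.5518 -0.0223  0.2581] [-0.95  0.13 -3.14] [ 0.03   0.078 -0.054]
C2 [ 0.5519 -0.0224  0.2824] [ 0.12 -0.53 -3.56] [ 0.007 -0.032  0.023]
```

```bash
python3 -m jog '[[0,0,0,0,0,-0.006,0],[0,0,0,0,0,-0.008,0],[0,0,0,0,0,-0.008,0],[0,0,0,0,0,-0.008,0],[0,0,0,0,0,0,0]]' >/dev/null; python3 c2.py -9 &&
python3 -m jog '[[0,0,0,0,0,-0.008,0],[0,0,0,0,0,-0.008,0],[0,0,0,0,0,-0.008,0],[0,0,0,0,0,-0.008,0],[0,0,0,0,0,0,0]]' >/dev/null; python3 c2.py -9 &&
python3 -m jog '[[0,0,0,0,0,-0.008,0],[0,0,0,0,0,-0.008,0],[0,0,0,0,0,-0.008,0],[0,0,0,0,0,-0.006,0],[0,0,0,0,0,0,0],[0,0,0,0,0,0,0]]' >/dev/null; python3 c2.py -9
python3 - <<'E'
from h import *
import pickle
s=observe();d=cam("side");p=proj(d,(.56,-.022,.19)).astype(int);x,y=p
print(s["time_s"],proj(d,(.56,-.022,.186)),p)
w=cam("wrist");pickle.dump((d,w),open("h4.pkl","wb"))
save("s4.png",np.hstack([cv2.resize(d["pixels"][y-50:y+50,x-33:x+33],(396,600),interpolation=2),cv2.resize(w["pixels"][60:260,190:322],(396,600),interpolation=2)]))
E
```

```text
C2 [ 0.552  -0.0224  0.3126] [-0.7   1.33 -3.79] [0.005 0.006 0.06 ]
C2 [ 0.5519 -0.0224  0.3445] [-0.    0.07 -2.41] [ 0.017  0.009 -0.036]
C2 [ 0.5517 -0.0223  0.3735] [ 0.46 -0.13 -3.01] [-0.007 -0.007 -0.017]
19.35 [269.76344536 195.17191281] [269 194]
```

View pics/s4.png

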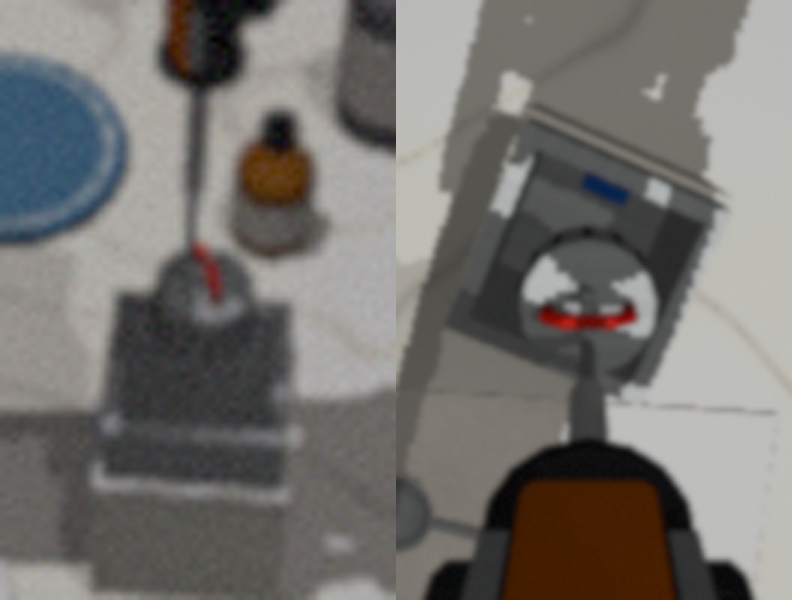

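The left crop shows the basket hanging upright by its red handle above the rim at about (205,285). The right crop shows the bar seated in the hook at (588,318). Carry it to the tile.

```bash
python3 -m jog '[[0,0,0,0,-0.006,0,0],[0,0,0,-0.001,-0.013,0,0],[0,0,0,-0.001,-0.02,0,0],[0,0,0,-0.001,-0.02,0,0],[0,0,0,-0.001,-0.02,0,0],[0,0,0,-0.001,-0.02,0,0],[0,0,0,-0.001,-0.02,0,0],[0,0,0,-0.001,-0.02,0,0],[0,0,0,-0.001,-0.02,0,0],[0,0,0,-0.001,-0.02,0,0]]' >/dev/null; python3 -m jog '[[0,0,0,-0.001,-0.02,0,0],[0,0,0,-0.001,-0.02,0,0],[0,0,0,-0.001,-0.02,0,0],[0,0,0,-0.001,-0.02,0,0],[0,0,0,-0.001,-0.015,0,0],[0,0,0,0,-0.009,0,0],[0,0,0,0,-0.004,0,0],[0,0,0,0,0,0,0],[0,0,0,0,0,0,0],[0,0,0,0,0,0,0]]'
python3 - <<'E'
from h import *
s=observe();t=cam("top");print(s["time_s"],s["position"])
h=cv2.cvtColor(t["pixels"],cv2.COLOR_RGB2HSV)
w=cam("wrist");hw=cv2.cvtColor(w["pixels"],cv2.COLOR_RGB2HSV);m=cv2.inRange(hw,(0,140,60),(4,255,255));m[:100]=0
n,l,st,c=cv2.connectedComponentsWithStats(m)
for i in range(1,n):
    if st[i][4]>10: print("red",c[i],st[i],onz(w,*c[i],.224))
b=cv2.inRange(hw,(95,80,40),(115,255,255));cn=[k for k in cv2.findContours(b,0,2)[0] if len(k)>40]
for k in cn:print("blue",cv2.boundingRect(k));
print(proj(w,(.5265,.264,.01)))
save("w5.png",w["pixels"])
E
```

```text
time_s: 21.95
position: [0.5185, 0.2627, 0.3739]
tool_rot: [[0.998, 0.067, 0.0], [0.067, -0.998, 0.0], [0.0, -0.0, -1.0]]
ft_force: [-0.6, 0.2, -2.7]
grip_width: 0.0235
gripper_force: 71.5
21.95 [0.51846173 0.26272647 0.37388216]
red [253.79259259 166.25185185] [238 162  32   8 135] [0.52859486 0.26368675 0.224     ]
blue (215, 97, 76, 68)
blue (209, 88, 89, 86)
blue (0, 0, 84, 48)
[253.57015741 137.03263288]
```

View pics/w5.png

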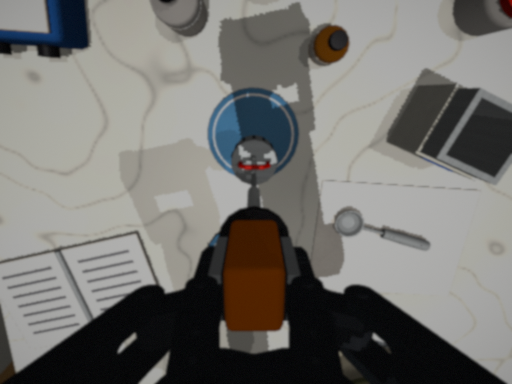

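The wrist view shows the basket hanging at (254,160), square over the tile, whose centre is at about (253,132), with all bystanders clear.

```bash
python3 -m jog '[[0,0,0,0.002,0,0.01,0],[0,0,0,0,0,0.02,0],[0,0,0,0,0,0.025,0],[0,0,0,0,0,0.025,0],[0,0,0,0,0,0.025,0],[0,0,0,0,0,0.02,0],[0,0,0,0,0,0.01,0],[0,0,0,0,0,0.008,0],[0,0,0,0,0,0.005,0],[0,0,0,0,0,0,0]]' >/dev/null; python3 c2.py -6
for i in 1; do python3 -m jog '[[0,0,0,0,0,0.001,0],[0,0,0,0,0,0.001,0],[0,0,0,0,0,0.001,0],[0,0,0,0,0,0,0]]' >/dev/null; python3 c2.py -6;
python3 -m jog '[[0,0,0,0,0,0.001,0],[0,0,0,0,0,0.001,0],[0,0,0,0,0,0,0]]' >/dev/null; python3 c2.py -6;
python3 -m jog '[[0,0,0,0,0,0.001,0],[0,0,0,0,0,0.001,0],[0,0,0,0,0,0,0]]' >/dev/null; python3 c2.py -6;
python3 -m jog '[[0,0,0,0,0,0.001,0],[0,0,0,0,0,0.001,0],[0,0,0,0,0,0,0]]' >/dev/null; python3 c2.py -6; done
```

```text
C2 [0.5204 0.2632 0.2258] [ 0.28  0.16 -2.92] [-0.016  0.007  0.017]
C2 [0.5203 0.2632 0.2228] [-0.04 -0.2  -4.  ] [ 0.06   0.005 -0.01 ]
C2 [0.5203 0.2632 0.2207] [ 0.08  0.11 -3.39] [0.035 0.018 0.017]
C2 [0.5203 0.2632 0.2187] [ 0.38 -0.03 -3.34] [-0.022  0.032  0.011]
C2 [0.5203 0.2632 0.2167] [-0.85  0.02 -2.85] [ 0.016 -0.031  0.036]
```

```bash
python3 -m jog '[[0,0,0,0,0,0.001,0],[0,0,0,0,0,0.001,0],[0,0,0,0,0,0.001,0],[0,0,0,0,0,0,0]]' >/dev/null; python3 chk.py &&
python3 -m jog '[[0,0,0,0,0,0.001,0],[0,0,0,0,0,0.001,0],[0,0,0,0,0,0,0],[0,0,0,0,0,0,0]]' >/dev/null; python3 chk.py &&
python3 -m jog '[[0,0,0,0,0,0.001,0],[0,0,0,0,0,0.001,0],[0,0,0,0,0,0,0]]' >/dev/null; python3 chk.py &&
python3 -m jog '[[0,0,0,0,0,0.001,0],[0,0,0,0,0,0.001,0],[0,0,0,0,0,0,0]]' >/dev/null; python3 chk.py
```

```text
CHK [0.5204 0.2632 0.2138] [-0.69  0.19 -1.2 ]
CHK [0.5204 0.2632 0.2118] [-1.26 -0.35 -1.41]
CHK [0.5203 0.2632 0.2097] [ 0.34  0.54 -1.86]
CHK [0.5203 0.2632 0.2077] [-0.39  0.2  -1.11]
```

```bash
python3 -m jog '[[0,0,0,-0.002,0,0,0],[0,0,0,-0.002,0,0,0],[0,0,0,0,0,0,0]]' >/dev/null; python3 chk.py &&
python3 -m jog '[[0,0,0,-0.002,0,0,0],[0,0,0,-0.002,0,0,0],[0,0,0,0,0,0,0]]' >/dev/null; python3 chk.py &&
python3 -m jog '[[0,0,0,-0.002,0,0,0],[0,0,0,-0.002,0,0,0],[0,0,0,0,0,0,0]]' >/dev/null; python3 chk.py &&
python3 -m jog '[[0,0,0,-0.003,0,0,0],[0,0,0,-0.003,0,0,0],[0,0,0,-0.004,0,0,0],[0,0,0,-0.004,0,0,0],[0,0,0,0,0,0,0]]' >/dev/null; python3 chk.py &&
python3 -m jog '[[0,0,0,-0.01,0,0,0],[0,0,0,-0.02,0,0,0],[0,0,0,-0.02,0,0,0],[0,0,0,0,0,0,0]]' >/dev/null; python3 chk.py
python3 - <<'E'
from h import *
w=cam("wrist");s=observe();print(s["time_s"])
save("w6.png",w["pixels"])
E
```

```text
CHK [0.5162 0.263  0.2079] [ 0.99 -0.3  -1.1 ]
CHK [0.5122 0.2627 0.2078] [ 0.46  0.36 -1.99]
CHK [0.5082 0.2624 0.2079] [ 0.13  0.77 -1.41]
CHK [0.4941 0.2615 0.2079] [-1.05 -0.04 -1.8 ]
CHK [0.4434 0.2581 0.2081] [ 0.95 -0.47 -1.98]
28.975
```

View pics/w6.png

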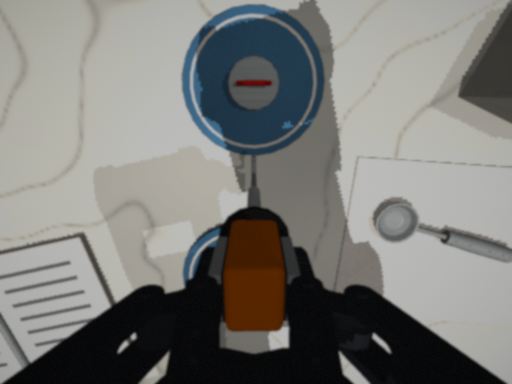

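The basket stands upright near the middle of the tile at (253,82), free of the hook. Now take the picker back.

```bash
python3 -m jog '[[0,0,0,0,0,-0.0425,0],[0,0,0,0,0,-0.0425,0],[0,0,0,0,0,-0.0425,0],[0,0,0,-0.0025,0.017,0,0],[0,0,0,-0.0045,0.032,0,0],[0,0,0,-0.0045,0.032,0,0],[0,0,0,-0.0045,0.032,0,0],[0,0,0,-0.0045,0.032,0,0],[0,0,0,-0.0045,0.032,0,0],[0,0,0,-0.0045,0.032,0,0]]' >/dev/null
python3 -m jog '[[0,0,0,-0.0045,0.032,0,0],[0,0,0,-0.0045,0.032,0,0],[0,0,0,-0.0045,0.032,0,0],[0,0,0,-0.0045,0.032,0,0],[0,0,0,-0.0045,0.032,0,0],[0,0,0,-0.0045,0.032,0,0],[0,0,0,-0.0045,0.032,0,0],[0,0,0,-0.0045,0.032,0,0],[0,0,0,-0.0045,0.032,0,0],[0,0,0,-0.0045,0.032,0,0]]' >/dev/null
python3 -m jog '[[0,0,0.028,-0.0045,0.032,0,0],[0,0,0,-0.0025,0.017,0,0],[0,0,0,0,0,0,0],[0,0,0,0,0,0,0]]'
python3 chk.py
```

```text
time_s: 31.98
position: [0.4019, -0.3233, 0.3353]
tool_rot: [[0.999, 0.041, -0.0], [0.041, -0.999, 0.0], [-0.0, -0.0, -1.0]]
ft_force: [-0.8, 0.2, -1.5]
grip_width: 0.0235
gripper_force: 71.9
CHK [ 0.4019 -0.3233  0.3353] [-0.81  0.22 -1.5 ]
```

```bash
python3 -m jog '[[0,0,0,-0.0007,-0.003,0.03,0],[0,0,0,0,0,0.04,0],[0,0,0,0,0,0.035,0],[0,0,0,0,0,0.02,0],[0,0,0,0,0,0.009,0],[0,0,0,0,0,0,0],[0,0,0,0,0,0,0]]' >/dev/null;python3 chk.py &&
python3 -m jog '[[0,0,0,0.015,0.0024,0,0],[0,0,0,0.01,0.0016,0,0],[0,0,0,0.005,0.0008,0,0],[0,0,0,0,0,0,0]]' >/dev/null; python3 chk.py
```

```text
CHK [ 0.4014 -0.3212  0.2023] [ 0.16 -1.32 -1.16]
CHK [ 0.4316 -0.3247  0.2011] [ 0.04 -0.37 -1.74]
```

```bash
python3 -m jog '[[0,0,0,0.007,0.001,0,0],[0,0,0,0.008,0.0012,0,0],[0,0,0,0,0,0,0]]' >/dev/null; python3 chk.py && python3 -m jog '[[0,0,0,0.01,0.0015,0,0],[0,0,0,0.01,0.0015,0,0],[0,0,0,0.009,0.0014,0,0],[0,0,0,0,0,0,0]]' >/dev/null; python3 chk.py &&
python3 -m jog '[[0,0,0,0,0,0.002,0],[0,0,0,0,0,0.002,0],[0,0,0,0,0,0.001,0],[0,0,0,0,0,0,0]]' >/dev/null; python3 chk.py && python3 -m jog '[[0,0,0,0,0,0.001,0],[0,0,0,0,0,0,0]]' >/dev/null; python3 chk.py && python3 -m jog '[[0,0,0,0,0,0.001,0],[0,0,0,0,0,0,0]]' >/dev/null; python3 chk.py
```

```text
CHK [ 0.4468 -0.3264  0.2012] [-0.59 -0.13 -1.65]
CHK [ 0.476  -0.3296  0.201 ] [-0.31 -0.02 -1.32]
CHK [ 0.4753 -0.3296  0.1963] [ 0.43  0.8  -1.8 ]
CHK [ 0.4754 -0.3296  0.1953] [-0.75  0.16 -1.44]
CHK [ 0.4755 -0.3296  0.1942] [-0.5   0.01 -0.93]
```

```bash
python3 -m jog '[[0,0,0,0,0,0.0005,0],[0,0,0,0,0,0,0]]' >/dev/null; python3 chk.py && python3 -m jog '[[0,0,0,0,0,0.0005,0],[0,0,0,0,0,0,0]]' >/dev/null; python3 chk.py && python3 -m jog '[[0,0,0,0,0,0.0005,0],[0,0,0,0,0,0,0]]' >/dev/null; python3 chk.py
```

```text
CHK [ 0.4755 -0.3296  0.1941] [-0.79  0.94  1.78]
CHK [ 0.4755 -0.3296  0.1941] [-0.79  0.94  1.78]
CHK [ 0.4755 -0.3296  0.1941] [-0.79  0.94  1.78]
```

Collar is resting on the fork. Open and retreat upward.

```bash
python3 -m jog '[[0,0,0,0,0,0,20],[0,0,0,0,0,0,45],[0,0,0,0,0,0,100],[0,0,0,0,0,0,100],[0,0,0,0,0,0,100],[0,0,0,0,0,0,100],[0,0,0,0,0,-0.01,100],[0,0,0,0,0,-0.03,100],[0,0,0,0,0,-0.04,100],[0,0,0,0,0,-0.04,100]]' 20
python3 -m jog '[[0,0,0,0,0,0,100],[0,0,0,0,0,0,100],[0,0,0,0,0,0,100]]'
python3 - <<'E'
from h import *
w=cam("wrist");T=cam("top");S=cam("side");s=observe();print(s["time_s"],s["position"])
def cen(d,box):
    h=cv2.cvtColor(d["pixels"],cv2.COLOR_RGB2HSV);m=cv2.inRange(h,(5,150,50),(22,255,255));x0,y0,x1,y1=box;m=m[y0:y1,x0:x1]
    ys,xs=np.nonzero(m);return xs.mean()+x0,ys.mean()+y0,len(xs)
print("side",cen(S,(240,270,310,320)),"start 272.4 288.0 95")
print("wrist",cen(w,(200,140,320,260)))
h=cv2.cvtColor(T["pixels"],cv2.COLOR_RGB2HSV);m=cv2.inRange(h,(0,120,60),(7,255,255))[150:225,140:210];ys,xs=np.nonzero(m);print("bail",onz(T,xs.mean()+140,ys.mean()+150,.0655),len(xs))
E
```

```text
time_s: 36.72
position: [0.4753, -0.3294, 0.3159]
tool_rot: [[0.999, 0.04, 0.0], [0.04, -0.999, -0.001], [0.0, 0.001, -1.0]]
ft_force: [-0.2, 0.3, -0.5]
grip_width: 0.0856
gripper_force: 0.0
time_s: 37.1
position: [0.4752, -0.3294, 0.3128]
tool_rot: [[0.999, 0.04, -0.001], [0.04, -0.999, 0.002], [-0.001, -0.002, -1.0]]
ft_force: [-1.0, 0.4, -0.9]
grip_width: 0.0856
gripper_force: 0.0
37.25 [ 0.47538758 -0.32951477  0.31319646]
side (np.float64(271.79695431472084), np.float64(292.8071065989848), 197) start 272.4 288.0 95
wrist (np.float64(254.33644859813086), np.float64(191.41480948957584), 1391)
bail [0.52812895 0.2638325  0.0655    ] 15
```

```bash
python3 -c "
from rig import job
print(job.close_job())"
```

```text
the job is handed in; nothing more can be done
None
```

The job is handed in: by my last camera checks the basket stands within about 5 mm of the far blue tile's centre and the picker is back in its fork, finished at about 37 s of the 72 s allowed; the hand-in returned no verdict.

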